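# Raise the hold-down arm and load the bench block

### The job

Load the small hold-down fixture on the bench using only pushes of the fingertips or the outside of the fingers, gripping and lifting nothing. First push the counterweighted hold-down arm up past its balance point, so that it tips over backwards by itself and stays raised; then gently push the black steel block along its guide, flat on the plate, until it rests against the end stop. Leave the jar, the loupe and the swab beaker where they stand.

Things in the scene. Friction and masses are not known exactly. Their poses are not given: they have to be found in the camera images.
- fixture: Loading fixture, fixed to the bench: grey metal plate 170 x 165 x 12 mm spanning x -100..+70, y -120..+45 mm. Origin on the bench under the guide's centre line; x runs along the guide to the end stop (roughly away from the robot), y roughly to the robot's left; the arm's pivot is on the right, at -y. Guide rails 8 mm high along x, -98..+62 mm, inner faces at y +-24.5 mm. Cheeks 90 mm high at y -100..-70, x +-41 mm.
- holddown (a joint): Hold-down arm: 0 = down (start; its foot bars the guide), grows as it is pushed up, 2.0 = fully raised, leaning back on its stop. Balance point about 1.0: below it the arm falls back, above it falls on to 2.0 by itself within about 2 s and stays. Pushing up at the crossbar takes about 0.5 N, less near balance.
- crossbar (a point): Centre of the black crossbar at the arm's free end (moves with the arm): round, 16 mm diameter, 76 mm long along the fixture's x, 180 mm from the pivot; the arm is an 11 mm rod. Down, it is 122 mm above the bench at fixture y +89 mm, free beneath, the arm sloping up 15 degrees from pivot to bar. It rises in an arc up and to fixture -y. A rod with a 20 mm foot hangs from mid-arm into the guide.
- pivot (a point): Centre of the arm's pivot axis, which is parallel to the fixture's x, 75 mm above the bench, at fixture x = 0, y = -85 mm. A steel counterweight (37 mm diameter, 30 mm wide) sits just behind and above it on the arm.
- block_centre (a point): Centre (half-way up, 23 mm above the bench) of the loose black steel block, 66 mm long along the guide, 44 mm wide, 22 mm high, 0.4 kg, flat on the plate in the guide's near, open end with 2.5 mm play each side. Its upper 14 mm stand above the rails. The point's y axis lies along its length.
- stop_face (a point): Middle of the end stop's face that the block is to rest against, 23 mm above the bench, at fixture x +55 mm, y 0. The stop is a bar across the guide, 60 mm long, 20 mm high above the plate. The block's centre is 33 mm short of it when home.
- jar: Bystander: grey jar with a lid, 54 mm diameter, 62 mm high, right of the fixture. Origin at the centre of its underside.
- loupe: Bystander: black eye loupe, 34 mm diameter, 30 mm high, left of the fixture. Origin at the centre of its underside.
- swabs: Bystander: clear beaker of cotton swabs, 42 mm diameter, 69 mm high, left of the fixture. Origin at the centre of its underside.
Not all that is in view belongs to the job. What is shaped like the part that bears block_centre but green or pink is not meant.

How it is judged:
On the way, in this order (a step that is already met when the one before it is completed fails the run):
1. the arm is fully raised and stays there (value of joint holddown above 1.85 rad and velocity of joint holddown below 0.1 rad/s and contact force between the fingers and holddown below 0.05 N), for 0.3 s.
2. the block is against the end stop (x of block_centre in the frame of fixture above 0.018 m), for 0.2 s.
At the end, for the whole second after the job is handed in: The arm stays fully raised by itself (joint above 1.85) and the block lies flat in its guide, at rest, within 4 mm of the end stop (value of joint holddown above 1.85 rad and x of block_centre in the frame of fixture above 0.018 m and y of block_centre in the frame of fixture between -0.006 and 0.006 m and z of block_centre in the frame of fixture below 0.027 m and angle between block_centre's own z axis and vertical below 0.1 rad and linear speed of block below 0.01 m/s); the robot touches nothing.
It fails at once if the block is lifted or tipped (z of block_centre in the frame of fixture above 0.031 m or angle between block_centre's own z axis and vertical above 0.25 rad).
It fails at once if the arm is gripped or forced (contact force between the fingers and holddown above 25 N).
It fails at once if the block is gripped or rammed (contact force between the fingers and block above 35 N).
It fails at once if the block is pushed on before the arm is up (value of joint holddown below 0.9 rad and distance of block_centre from where it was at the start of the episode above 0.025 m).
It fails at once if a bystander is displaced (distance of any of jar, loupe, swabs from where it was at the start of the episode above 0.015 m).
It also fails if it takes over 58 s, if anything falls off the work surface, if the arm or the gripper's body presses on something with over 40 N, if the wrist force passes 120 N, or if a joint passes its speed limit or range.

### The arm

A 7-joint arm with a two-finger parallel gripper is mounted at the origin on a cart in front of the work surface, level with it; the furniture and walls round the work are solid. World frame = base frame: x ahead of the robot, y to its left, z up, the work surface at z = 0. Lengths are in m, angles in rad, forces in N, time in s.
With the tool pointing down it reaches from about 0.4 to 0.875 m from the base axis. Payload 6.5 kg.
Tool frame: the origin (TCP) lies between the finger pads; the fingertips stand 22 mm ahead of it and the grasp point (between the pads) lies 3 mm ahead of it (bot.tip_reach is the distance from the TCP to the fingertips, in m); x points along the fingers, y is the direction in which the jaws open and shut, and the axes are right-handed (so a half turn about x gives the same grasp; the last joint's range is limited). The gripper opens to 85 mm and grips with 20 to 120 N. Pads are 22 mm wide; open, the fingers measure 114 mm over their backs; the gripper's body (76 mm by 85 mm) begins 54 mm behind the grasp point. The pads swing forward as they close: fully open they stand 13 mm farther back than shut.
Start: joints at [-1.384, 0.536, -0.004, 1.538, 0.003, 1.067, -0.071], TCP at [0.163, 0.629, 0.223] pointing down, gripper open.
Joint ranges: [-2.7, 2.7], [-0.37, 2.16], [-1.27, 1.26], [0.24, 2.4], [-1.31, 4.45], [0.19, 1.91], [-2.76, 2.76]. Speed limits (rad/s): [2.39, 2.39, 3.14, 3.14, 3.14, 3.14, 3.14].

### API

Orientations are given as a unit quaternion [w, x, y, z].
In Python, from rig import bot gives the robot as it stands. The module is installed in compiled form; this text tells all that it offers.
- The arm moves only by the tool step_arm, never from a script. Its argument "moves" is a list of rows, each a list of 3 entries, a list of its own where there are three numbers: the shift along the tool's x, y, z in cm, then the turn, a rotation vector about the tool's x, y, z in rad, then the finger opening in cm, from 0 to 8.54. A call has 1 to 12 rows; each row shifts and turns the pose as measured when the row begins, along the tool's axes as they then stand; what a row does not reach is not made up. A row lasts 1/12 s, in which the tool goes at most 41.7 mm and 7.16 degrees, less where a joint would pass 70% of its speed; a pose out of reach is approached as far as the arm can. A call with a gripper value outside its range is refused whole. The fingers move at their own pace and stop on an object; the grip force is fixed at half the most. Time passes only in rows, so rows that do not move let the fingers close. It gives the time, the measured TCP pose, the force and the opening at its end, in the units of the state.
- bot.observe(): the state, without advancing time (a new reading comes with each control period).
- bot.grab_frame(name): name is "scene" or "top"; returns a dict with "frame" (400x640x3 uint8, red, green, blue), "fx", "fy", "cx", "cy" (pixels), "R" (3x3) and "t" (3): a world point X has camera coordinates R X + t. Camera axes: x right, y down, z forward; pixel columns grow to the right and rows downward; lengths in m; the calibration is good to about 2 mm. A picture is of the moment at which its call begins. There is no depth.
- bot.job_done(): hands the job in, once; it reports no verdict.
The state is a dict: "t": time; "joints": joint angles; "qvel": joint speeds; "tau": joint torques, N m; "eef_pos": TCP position; "eef_rot": TCP orientation; "contact_force": force on the tool from outside, world axes, zero at the start; "ft_torque": the same for the moment, N m; "grip_width": finger opening in m.
Only numpy, scipy, OpenCV 4.12 (cv2) and the standard library are available. Lean on these libraries where they do the work, as an engineer would, in place of code of your own. Each camera call takes 0.05 s, during which the arm holds its last target.

## Working session

There is one attempt and no reset: what is moved stays moved. The work goes in short steps, Python scripts to look and compute and a tool call to move; the robot and the scene stay as the last step left them, time stands still between calls to the robot, and variables do not carry over. Pictures are saved under pics/ and viewed, and the job is handed in when it is done.

Besides the shell and the picture viewer there is one more tool, called as name([rows], argument=value, ...), one row to a line, values as JSON. step_arm: Moves the arm, as the interface text tells. Its arguments: {"type":"object","properties":{"moves":{"type":"array","items":{"type":"array"}}},"required":["moves"]}

```bash
mkdir -p pics; python3 - <<'E'
from rig import bot
import cv2,json
s=bot.observe(); print({k:(v if not hasattr(v,'tolist') else v.tolist()) for k,v in s.items()})
for n in("scene","top"):
    f=bot.grab_frame(n); cv2.imwrite(f"pics/{n}0.png",f["frame"][:,:,::-1]); print(n,f["fx"],f["fy"],f["cx"],f["cy"],f["R"],f["t"])
E
```

```text
{'t': 0.0, 'joints': [-1.3841834160908018, 0.5371807348825204, -0.0044519904261613105, 1.5388983377483483, 0.0025907241431831632, 1.0672996072534848, -0.07118863031257132], 'qvel': [-0.0012670405000408467, 0.0015453323318678114, 0.0006989552437014534, 0.0016741501954187386, -0.0005411290307330943, 0.0015574526496665894, 0.0011593143747826043], 'tau': [-0.00015264209650922567, -58.340678215026855, 1.0484551638364792, -25.90911626815796, 0.012338602391537279, 0.009834153461270034, 7.032354005787056e-06], 'eef_pos': [0.16242664631037057, 0.6286927377097642, 0.22209370907392084], 'eef_rot': [0.7014301154652175, 0.08848505070747484, 0.7015074121735381, -0.08974151539467803], 'contact_force': [0.30390955536930464, 0.22693067437584835, 1.088093033794028], 'ft_torque': [0.04809296501137135, -0.04098115730864348, 0.0007415150492737397], 'grip_width': 0.0851678538593764}
scene 426.52198168479583 426.52198168479583 312.8702727351406 196.46738387694808 [[ 0.8558524  -0.51713771 -0.00923371]
 [-0.39687166 -0.64515689 -0.6528901 ]
 [ 0.3316769   0.56244215 -0.75739637]] [-0.40322956  0.29641556  1.18095153]
top 373.4636880345125 373.4636880345125 313.8892818744633 203.59352136264653 [[-0.01593351 -0.99983782  0.00839407]
 [-0.98287932  0.01412095 -0.18370859]
 [ 0.18356026 -0.01117748 -0.98294491]] [0.07769783 0.53975986 0.9283282 ]
```

View pics/scene0.png

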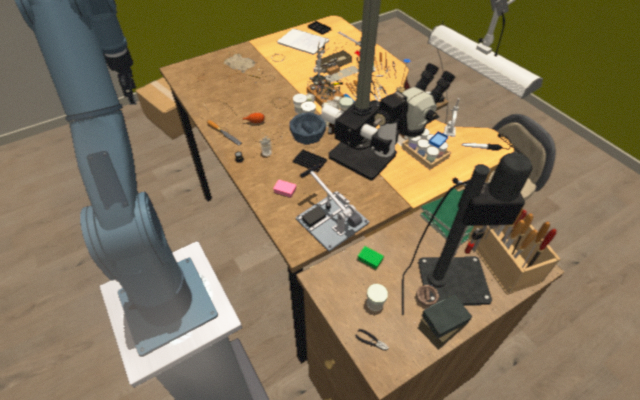

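View pics/top0.png

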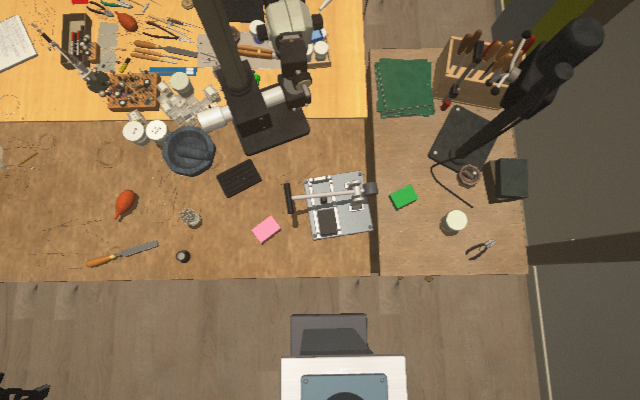

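The views show the fixture at about (338,207) in the top image and (330,220) in the scene image. The crossbar is at about (289,197) in top, and the block at about (328,221). I'll zoom in to measure.

```bash
python3 - <<'E'
import cv2
a=cv2.imread("pics/top0.png")[155:255,265:395]; cv2.imwrite("pics/top0z.png",cv2.resize(a,None,fx=6,fy=6,interpolation=cv2.INTER_CUBIC))
a=cv2.imread("pics/scene0.png")[160:255,285:385]; cv2.imwrite("pics/scene0z.png",cv2.resize(a,None,fx=6,fy=6,interpolation=cv2.INTER_CUBIC))
E
```

```text
(no output)
```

View pics/top0z.png

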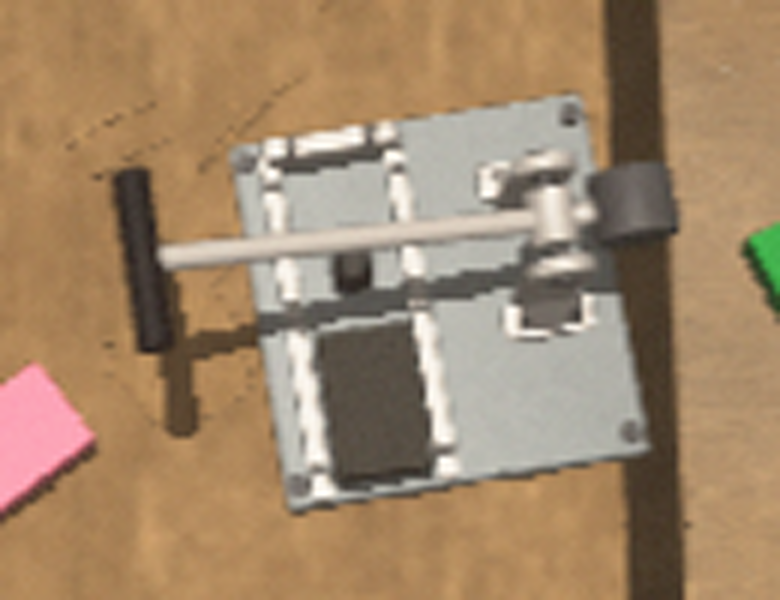

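View pics/scene0z.png

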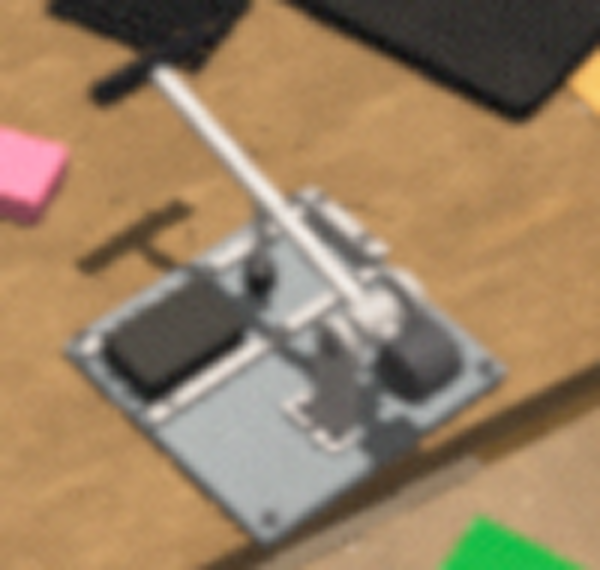

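```bash
cat >h.py <<'E'
from rig import bot
import numpy as np
def ray(f,u,v,z):
    d=np.array([(u-f["cx"])/f["fx"],(v-f["cy"])/f["fy"],1.]); R=np.array(f["R"]);c=-R.T@np.array(f["t"]); d=R.T@d
    return c+d*(z-c[2])/d[2]
def proj(f,X):
    p=np.array(f["R"])@X+np.array(f["t"]); return p[0]/p[2]*f["fx"]+f["cx"],p[1]/p[2]*f["fy"]+f["cy"]
E
python3 - <<'E'
from h import *
ft=bot.grab_frame("top");fs=bot.grab_frame("scene")
T=lambda p,z:ray(ft,p[0]/6+265,p[1]/6+155,z)
S=lambda p,z:ray(fs,p[0]/6+285,p[1]/6+160,z)
F=np.array([[-.1,.045],[.07,.045],[.07,-.12],[-.1,-.12]])
P=np.array([T(p,.012)[:2] for p in[(293,510),(235,148),(582,95),(648,448)]])
fc=F.mean(0);pc=P.mean(0);H=(F-fc).T@(P-pc)
a=np.arctan2(H[0,1]-H[1,0],H[0,0]+H[1,1]);R=np.array([[np.cos(a),-np.sin(a)],[np.sin(a),np.cos(a)]])
o=pc-R@fc;print("yaw",a,"origin",o);print(P-(F@R.T+o))
inv=lambda X:(R.T@(X[:2]-o)).round(4)
print("scene corners",[inv(S(p,.012)) for p in[(70,350),(505,375),(268,540)]])
print("bar T",[inv(T(p,.122)) for p in[(130,172),(152,348)]])
print("bar S",[inv(S(p,.122)) for p in[(100,95),(200,40)]])
print("block T",[inv(T(p,.034)) for p in[(315,335),(415,320),(432,468),(335,485)]])
for n,xy in dict(bar=(0,.089),pivot=(0,-.085),stop=(.055,0),block=(-.065,0)).items(): print(n,R@xy+o)
for n,(u,v,z) in dict(jar=(454,221,.062),loupe=(183,256,.03),swabs=(189,216,.05),pink=(266,230,.02),mic=(275,150,.0),pad=(239,178,.0)).items(): print(n,ray(ft,u,v,z),inv(ray(ft,u,v,z)))
E
```

```text
yaw 0.1456409868575267 origin [0.55360879 0.04207312]
[[ 0.00080172 -0.00127763]
 [-0.00102029 -0.00197227]
 [-0.0019861   0.00085648]
 [ 0.00220467  0.00239343]]
scene corners [array([-0.1002,  0.036 ]), array([ 0.0648, -0.1235]), array([-0.0983, -0.1218])]
bar T [array([0.0377, 0.0895]), array([-0.0356,  0.0915])]
bar S [array([-0.0347,  0.0877]), array([0.0307, 0.0851])]
block T [array([-0.0266,  0.0221]), array([-0.027 , -0.0227]), array([-0.0929, -0.0189]), array([-0.0934,  0.0243])]
bar [0.54069251 0.13013088]
pivot [ 0.56594455 -0.042027  ]
stop [0.60802651 0.05005508]
block [0.48929694 0.03263988]
jar [ 0.48787778 -0.28982889  0.062     ] [-0.1132 -0.3188]
loupe [0.4110216  0.41131825 0.03      ] [-0.0875  0.386 ]
swabs [0.51272993 0.39401773 0.05      ] [0.0106 0.3542]
pink [0.47675988 0.19775857 0.02      ] [-0.0534  0.1652]
mic [0.7058656  0.17643443 0.        ] [0.1701 0.1108]
pad [0.62565069 0.27633801 0.        ] [0.1053 0.2213]
```

```bash
cat >>h.py <<'E'
from scipy.spatial.transform import Rotation as Ro
A=0.1456; O=np.array([.5536,.0421,0]); RF=Ro.from_euler('z',A).as_matrix()
def W(x,y,z): return RF@np.array([x,y,z])+O
def pose():
    s=bot.observe(); q=s["eef_rot"]; return np.array(s["eef_pos"]),Ro.from_quat([q[1],q[2],q[3],q[0]]).as_matrix(),s
def to(fx_xyz,R=None,tip=True):
    p,r,s=pose()
    R=r if R is None else R
    t=W(*fx_xyz)-(R[:,0]*bot.tip_reach if tip else 0)
    rv=Ro.from_matrix(r.T@R).as_rotvec()
    print("rot(tool)",rv.round(3),"shift cm in cur tool",(r.T@(t-p)*100).round(2),"in target tool",(R.T@(t-p)*100).round(2))
def show():
    p,r,s=pose(); tip=p+r[:,0]*bot.tip_reach
    print("t",round(s["t"],2),"tip fix",(RF.T@(tip-O)).round(4),"axes fix\n",(RF.T@r).round(3),"F",np.round(s["contact_force"],2),"w",round(s["grip_width"],4),"j",np.round(s["joints"],2))
def axes(x,y):
    x=np.array(x,float);x/=np.linalg.norm(x);y=np.array(y,float);y/=np.linalg.norm(y); return RF@np.c_[x,y,np.cross(x,y)]
E
python3 - <<'E'
from h import *
show()
for sg in(1,-1):
    R=axes([0,-1,-1],[sg,0,0]); to((0,.16,.2),R)
    R=axes([0,-1,-1],[0,sg,-sg]); to((0,.16,.2),R)
E
```

```text
t 0.2 tip fix [-0.3018  0.6374  0.2005] axes fix
 [[-0.     0.388  0.922]
 [-0.001  0.922 -0.388]
 [-1.    -0.001  0.   ]] F [-0.51  0.59 -0.65] w 0.0855 j [-1.38  0.54 -0.    1.54  0.    1.07 -0.07]
rot(tool) [ 1.109 -0.691 -0.458] shift cm in cur tool [  0.73 -30.86  45.74] in target tool [33.15 30.18 32.17]
rot(tool) [-0.377 -0.156 -0.774] shift cm in cur tool [  0.73 -30.86  45.74] in target tool [ 33.15 -32.17  30.18]
rot(tool) [-1.852  0.509 -0.766] shift cm in cur tool [  0.73 -30.86  45.74] in target tool [ 33.15 -30.18 -32.17]
rot(tool) [ 2.556 -1.057  0.214] shift cm in cur tool [  0.73 -30.86  45.74] in target tool [ 33.15  32.17 -30.18]
```

step_arm([
  [[-0.3,-2.2,3.2],[0,0,0],0],
  [[-0.3,-2.2,3.2],[0,0,0],0],
  [[-0.3,-2.2,3.2],[0,0,0],0],
  [[-0.3,-2.2,3.2],[0,0,0],0],
  [[-0.3,-2.2,3.2],[0,0,0],0],
  [[-0.3,-2.2,3.2],[0,0,0],0],
  [[-0.3,-2.2,3.2],[0,0,0],0],
  [[-0.3,-2.2,3.2],[0,0,0],0],
  [[-0.3,-2.2,3.2],[0,0,0],0],
  [[-0.3,-2.2,3.2],[0,0,0],0],
  [[-0.3,-2.2,3.2],[0,0,0],0],
  [[0,0,0],[0,0,0],0],
])

```text
t: 1.2
eef_pos: [0.4515, 0.2936, 0.2531]
eef_rot: [0.701, 0.085, 0.703, -0.087]
contact_force: [0.8, -0.8, 0.5]
grip_width: 0.0001
```

```bash
python3 - <<'E'
from h import *
show()
R=axes([0,-1,-1],[0,1,-1]); to((0,.18,.16),R)
E
```

```text
t 1.2 tip fix [-0.0646  0.2636  0.2311] axes fix
 [[-0.003  0.38   0.925]
 [-0.001  0.925 -0.38 ]
 [-1.    -0.003 -0.003]] F [ 0.75 -0.77  0.5 ] w 0.0001 j [-0.77  0.31  0.14  1.81 -0.05  1.03  0.71]
rot(tool) [-0.368 -0.156 -0.773] shift cm in cur tool [ 7.74 -3.82  8.58] in target tool [10.3   0.67  6.46]
```

step_arm([
  [[0,0,0],[-0.046,-0.02,-0.097],0],
  [[0,0,0],[-0.046,-0.02,-0.097],0],
  [[0,0,0],[-0.046,-0.02,-0.097],0],
  [[0,0,0],[-0.046,-0.02,-0.097],0],
  [[0,0,0],[-0.046,-0.02,-0.097],0],
  [[0,0,0],[-0.046,-0.02,-0.097],0],
  [[0,0,0],[-0.046,-0.02,-0.097],0],
  [[0,0,0],[-0.046,-0.02,-0.097],0],
])

```text
t: 1.87
eef_pos: [0.4597, 0.2849, 0.259]
eef_rot: [0.67, -0.324, 0.624, -0.238]
contact_force: [1.3, -0.3, -0.5]
grip_width: -0.0001
```

```bash
python3 - <<'E'
from h import *
show()
R=axes([0,-1,-1],[0,1,-1]); to((0,.15,.1),R); to((0,.075,.09),R)
E
```

```text
t 1.87 tip fix [-0.0576  0.2378  0.2439] axes fix
 [[ 0.002  0.014  1.   ]
 [-0.731  0.682 -0.008]
 [-0.682 -0.731  0.012]] F [ 1.34 -0.33 -0.53] w -0.0001 j [-1.08  0.67  0.17  1.52  0.45  1.58  0.65]
rot(tool) [-0.014  0.002  0.034] shift cm in cur tool [16.25  4.53  5.67] in target tool [16.39  3.89  5.77]
rot(tool) [-0.014  0.002  0.034] shift cm in cur tool [22.42  0.15  5.72] in target tool [22.4  -0.7   5.77]
```

step_arm([
  [[2,0.5,1.2],[0,0,0],0],
  [[2,0.5,1.2],[0,0,0],0],
  [[2,0.5,1.2],[0,0,0],0],
  [[2,0.4,1.2],[0,0,0],0],
  [[2,0.4,1],[0,0,0],0],
  [[2,0,0],[0,0,0],0],
  [[2,0,0],[0,0,0],0],
  [[1,0,0],[0,0,0],0],
  [[0,0,0],[0,0,0],0],
])

```text
t: 2.62
eef_pos: [0.5285, 0.2078, 0.1267]
eef_rot: [0.669, -0.333, 0.623, -0.231]
contact_force: [-0.5, -0.5, -0.2]
grip_width: -0.0001
```

```bash
python3 - <<'E'
from h import *
import cv2
show()
to((0,.104,.088))
a=bot.grab_frame("top");b=bot.grab_frame("scene")
x=a["frame"][110:260,220:400,::-1];y=b["frame"][110:260,220:400,::-1]
cv2.imwrite("pics/c1.png",np.hstack([cv2.resize(x,None,fx=2.2,fy=2.2),cv2.resize(y,None,fx=2.2,fy=2.2)]))
E
```

```text
t 2.62 tip fix [-0.0006  0.1514  0.1117] axes fix
 [[ 0.011 -0.008  1.   ]
 [-0.734  0.679  0.014]
 [-0.679 -0.734  0.001]] F [-0.47 -0.52 -0.18] w -0.0001 j [-0.95  0.83  0.2   1.6   0.52  1.3   0.66]
rot(tool) [0. 0. 0.] shift cm in cur tool [ 5.09 -1.48 -0.01] in target tool [ 5.09 -1.48 -0.01]
```

View pics/c1.png

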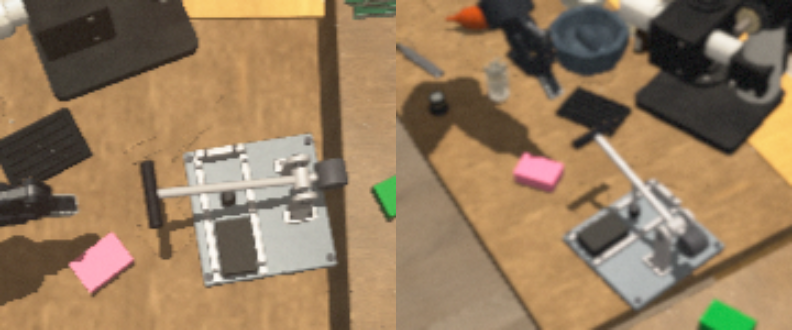

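```bash
python3 - <<'E'
from h import *
a=bot.grab_frame("top");b=bot.grab_frame("scene")
p,r,s=pose();t=p+r[:,0]*.022
print(proj(a,t),proj(b,t),proj(a,p),proj(b,p),bot.tip_reach, proj(a,W(0,.089,.122)),proj(b,W(0,.089,.122)))
E
```

```text
(np.float64(262.5274906402712), np.float64(203.1506500206998)) (np.float64(297.3553370869882), np.float64(160.98390320284915)) (np.float64(255.1115615909456), np.float64(203.17934411759813)) (np.float64(294.03035430352213), np.float64(155.02589735066934)) 0.022 (np.float64(289.14962270595754), np.float64(198.5471065842095)) (np.float64(310.034208010598), np.float64(170.45380860134665))
```

```bash
python3 - <<'E'
from h import *
import cv2
show()
a=bot.grab_frame("top");b=bot.grab_frame("scene")
x=a["frame"][175:230,220:300,::-1];y=b["frame"][125:180,260:340,::-1]
cv2.imwrite("pics/c2.png",np.hstack([cv2.resize(x,None,fx=5,fy=5),cv2.resize(y,None,fx=5,fy=5)]))
E
```

```text
t 2.82 tip fix [0.0008 0.1551 0.1134] axes fix
 [[ 0.015 -0.008  1.   ]
 [-0.731  0.682  0.017]
 [-0.682 -0.731  0.005]] F [-0.22  0.1  -0.38] w -0.0005 j [-0.95  0.83  0.2   1.59  0.52  1.3   0.66]
```

View pics/c2.png

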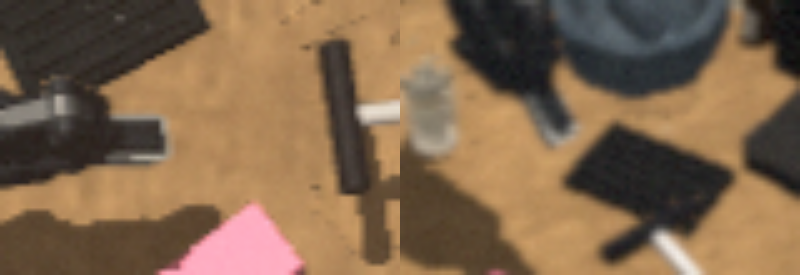

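```bash
python3 - <<'E'
from h import *
import cv2
a=bot.grab_frame("top");b=bot.grab_frame("scene")
P=[np.array([[f["fx"],0,f["cx"]],[0,f["fy"],f["cy"]],[0,0,1]])@np.c_[np.array(f["R"]),np.array(f["t"])] for f in(a,b)]
def tri(u,v):
    X=cv2.triangulatePoints(P[0],P[1],np.array(u,float).reshape(2,1),np.array(v,float).reshape(2,1)).ravel();X=X[:3]/X[3]
    return (RF.T@(X-O)).round(4), np.subtract(proj(a,X),u).round(1), np.subtract(proj(b,X),v).round(1)
print("tip",tri((253.3,203),(294,151.5)))
print("bar",tri((289,197.5),(310.5,170.5)))
p,r,s=pose();print("tcp",(RF.T@(p-O)).round(4))
E
```

```text
tip (array([0.0004, 0.1728, 0.1423]), array([ 0.3, -0.8]), array([-0.5,  0.1]))
bar (array([0.0026, 0.0893, 0.12  ]), array([-0.1,  0.2]), array([ 0.1, -0. ]))
tcp [0.0004 0.1706 0.1283]
```

step_arm([
  [[1.5,0,0],[0,0,0],0],
  [[1.5,0,0],[0,0,0],0],
  [[1.5,-0.2,0],[0,0,0],0],
  [[1.5,-0.3,0],[0,0,0],0],
  [[1,0,0],[0,0,0],0],
  [[0,0,0],[0,0,0],0],
  [[0,0,0],[0,0,0],0],
])

```text
t: 3.6
eef_pos: [0.5398, 0.1609, 0.0843]
eef_rot: [0.674, -0.332, 0.621, -0.226]
contact_force: [-0.3, -0.2, 0.8]
grip_width: 0.0002
```

```bash
python3 - <<'E'
from h import *
import cv2
show()
a=bot.grab_frame("top");b=bot.grab_frame("scene")
x=a["frame"][175:230,220:300,::-1];y=b["frame"][125:180,260:340,::-1]
cv2.imwrite("pics/c3.png",np.hstack([cv2.resize(x,None,fx=5,fy=5),cv2.resize(y,None,fx=5,fy=5)]))
p,r,s=pose();t=p+r[:,0]*.022;print(proj(a,t),proj(b,t))
E
```

```text
t 3.6 tip fix [0.0041 0.1036 0.0692] axes fix
 [[ 0.022 -0.008  1.   ]
 [-0.727  0.687  0.021]
 [-0.687 -0.727  0.01 ]] F [-0.33 -0.22  0.81] w 0.0002 j [-0.9   0.86  0.21  1.68  0.56  1.16  0.63]
(np.float64(284.24982188825487), np.float64(201.90239454712506)) (np.float64(308.35264904906217), np.float64(178.614000156386))
```

View pics/c3.png

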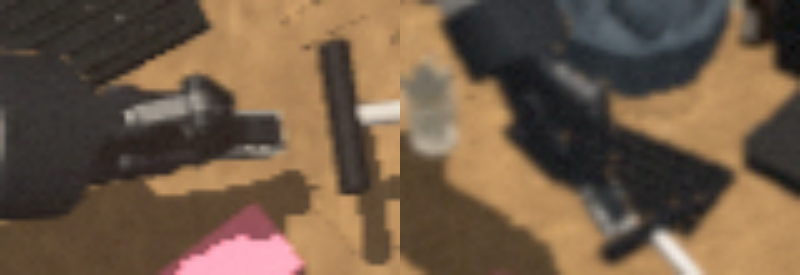

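step_arm([
  [[1,0,0],[0,0,0],0],
  [[1,0,0],[0,0,0],0],
  [[0,-0.6,-0.2],[0,0,0],0],
  [[0,-0.6,-0.2],[0,0,0],0],
  [[0,0,0],[0,0,0],0],
])

```text
t: 4.12
eef_pos: [0.5402, 0.1386, 0.079]
eef_rot: [0.675, -0.331, 0.62, -0.224]
contact_force: [0.3, -0.5, 0.3]
grip_width: 0.0001
```

```bash
python3 - <<'E'
from h import *
import cv2
show()
a=bot.grab_frame("top");b=bot.grab_frame("scene")
x=a["frame"][175:230,230:310,::-1];y=b["frame"][125:180,270:350,::-1]
cv2.imwrite("pics/c4.png",np.hstack([cv2.resize(x,None,fx=5,fy=5),cv2.resize(y,None,fx=5,fy=5)]))
p,r,s=pose();t=p+r[:,0]*.022;print(proj(a,t),proj(b,t))
E
```

```text
t 4.12 tip fix [0.0013 0.0815 0.0639] axes fix
 [[ 0.025 -0.009  1.   ]
 [-0.725  0.688  0.025]
 [-0.688 -0.725  0.011]] F [ 0.26 -0.49  0.3 ] w 0.0001 j [-0.89  0.85  0.22  1.72  0.58  1.11  0.63]
(np.float64(292.73696697195), np.float64(202.02357420906077)) (np.float64(311.9045242552472), np.float64(183.91623796479303))
```

View pics/c4.png

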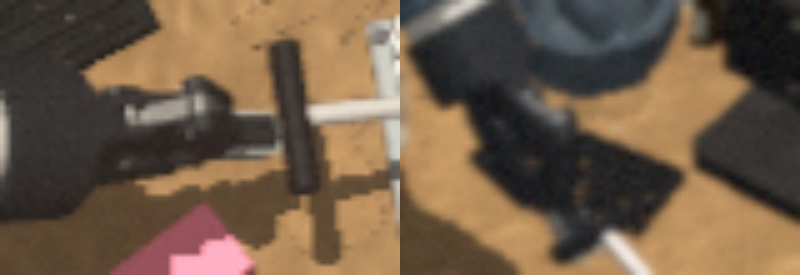

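step_arm([
  [[0.8,0,0],[0,0,0],0],
  [[0,-0.8,0],[0,0,0],0],
  [[0,-0.8,0],[0,0,0],0],
  [[0,-0.8,0],[0,0,0],0],
  [[-0.2,-0.8,0],[0,0,0],0],
  [[-0.3,-0.8,0],[0,0,0],0],
  [[-0.3,-0.8,0],[0,0,0],0],
  [[0,0,0],[0,0,0],0],
])

```text
t: 4.88
eef_pos: [0.5466, 0.1053, 0.1173]
eef_rot: [0.676, -0.331, 0.62, -0.222]
contact_force: [0.1, 0.2, -1.9]
grip_width: -0.0001
```

```bash
python3 - <<'E'
from h import *
import cv2
show()
a=bot.grab_frame("top");b=bot.grab_frame("scene")
x=a["frame"][165:230,230:325,::-1];y=b["frame"][125:190,270:365,::-1]
cv2.imwrite("pics/c5.png",np.hstack([cv2.resize(x,None,fx=4,fy=4),cv2.resize(y,None,fx=4,fy=4)]))
E
```

```text
t 4.88 tip fix [0.0029 0.0476 0.1021] axes fix
 [[ 0.028 -0.009  1.   ]
 [-0.722  0.691  0.027]
 [-0.691 -0.723  0.013]] F [ 0.15  0.16 -1.92] w -0.0001 j [-0.86  0.77  0.24  1.77  0.61  1.11  0.68]
```

View pics/c5.png

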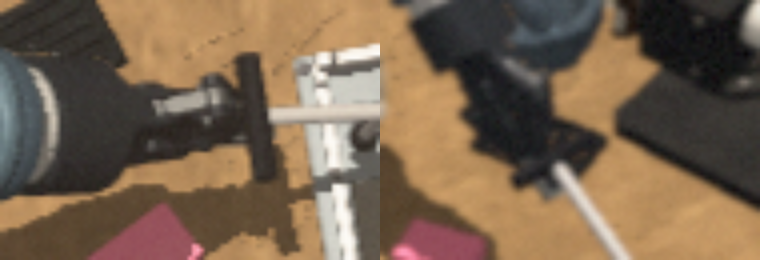

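step_arm([
  [[-0.4,-1,0],[0,0,0],0],
  [[-0.4,-1,0],[0,0,0],0],
  [[-0.1,-1.1,0],[0,0,0],0],
  [[-0.1,-1.1,0],[0,0,0],0],
  [[-0.1,-1.1,0],[0,0,0],0],
  [[-0.1,-1.1,0],[0,0,0],0],
  [[0,0,0],[0,0,0],0],
])

```text
t: 5.57
eef_pos: [0.5517, 0.0667, 0.1759]
eef_rot: [0.675, -0.331, 0.62, -0.222]
contact_force: [0.5, 0.0, -0.2]
grip_width: 0.0001
```

```bash
python3 - <<'E'
from h import *
import cv2
show()
a=bot.grab_frame("top");b=bot.grab_frame("scene")
x=a["frame"][165:230,250:345,::-1];y=b["frame"][125:190,270:365,::-1]
cv2.imwrite("pics/c6.png",np.hstack([cv2.resize(x,None,fx=4,fy=4),cv2.resize(y,None,fx=4,fy=4)]))
for th in np.arange(.1,1.3,.1):
    X=W(0,-.085+.18*np.cos(.262+th),.075+.18*np.sin(.262+th)); print(round(th,1),np.round(proj(a,X)),np.round(proj(b,X)))
E
```

```text
t 5.57 tip fix [0.0023 0.0087 0.1607] axes fix
 [[ 0.027 -0.011  1.   ]
 [-0.723  0.691  0.028]
 [-0.691 -0.723  0.011]] F [ 0.53  0.03 -0.19] w 0.0001 j [-0.82  0.66  0.27  1.8   0.63  1.14  0.76]
0.1 [291. 197.] [311. 168.]
0.2 [294. 195.] [313. 165.]
0.3 [297. 193.] [314. 163.]
0.4 [302. 191.] [316. 161.]
0.5 [307. 189.] [319. 160.]
0.6 [312. 186.] [322. 160.]
0.7 [319. 184.] [325. 160.]
0.8 [326. 182.] [329. 160.]
0.9 [334. 180.] [332. 161.]
1.0 [342. 178.] [337. 163.]
1.1 [350. 176.] [341. 165.]
1.2 [359. 175.] [345. 168.]
```

View pics/c6.png

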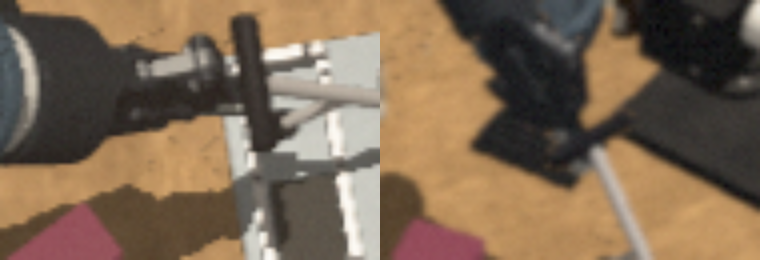

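step_arm([
  [[0.1,-1.1,0],[0,0,0],0],
  [[0.1,-1.1,0],[0,0,0],0],
  [[0.4,-1,0],[0,0,0],0],
  [[0.4,-1,0],[0,0,0],0],
  [[0.4,-1,0],[0,0,0],0],
  [[0.4,-1,0],[0,0,0],0],
  [[0.7,-1.1,0],[0,0,0],0],
  [[0,0,0],[0,0,0],0],
])

```text
t: 6.33
eef_pos: [0.5631, -0.0064, 0.2121]
eef_rot: [0.674, -0.333, 0.621, -0.221]
contact_force: [0.1, -0.8, -0.3]
grip_width: -0.0
```

```bash
python3 - <<'E'
from h import *
import cv2
show()
a=bot.grab_frame("top");b=bot.grab_frame("scene")
x=a["frame"][155:230,285:395,::-1];y=b["frame"][125:200,290:400,::-1]
cv2.imwrite("pics/c7.png",np.hstack([cv2.resize(x,None,fx=3.5,fy=3.5),cv2.resize(y,None,fx=3.5,fy=3.5)]))
E
```

```text
t 6.33 tip fix [ 0.003  -0.0652  0.1969] axes fix
 [[ 0.026 -0.016  1.   ]
 [-0.723  0.691  0.03 ]
 [-0.691 -0.723  0.007]] F [ 0.08 -0.8  -0.33] w -0.0 j [-0.74  0.57  0.31  1.86  0.69  1.11  0.85]
```

View pics/c7.png

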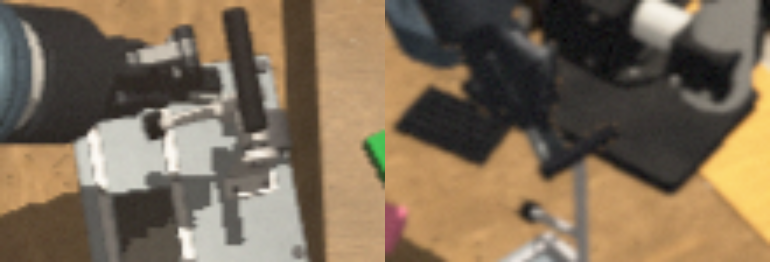

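step_arm([
  [[0,0,0],[0,0,0],0],
  [[0,0,0],[0,0,0],0],
  [[0,0,0],[0,0,0],0],
  [[0,0,0],[0,0,0],0],
  [[0,0,0],[0,0,0],0],
  [[0,0,0],[0,0,0],0],
])

```text
t: 6.93
eef_pos: [0.5629, 0.0004, 0.2093]
eef_rot: [0.675, -0.334, 0.621, -0.217]
contact_force: [-0.8, 0.1, -0.0]
grip_width: 0.0003
```

```bash
python3 - <<'E'
from h import *
import cv2
show()
a=bot.grab_frame("top");b=bot.grab_frame("scene")
x=a["frame"][155:230,285:395,::-1];y=b["frame"][125:200,290:400,::-1]
cv2.imwrite("pics/c8.png",np.hstack([cv2.resize(x,None,fx=3.5,fy=3.5),cv2.resize(y,None,fx=3.5,fy=3.5)]))
for th in np.arange(1.2,2.1,.1):
    X=W(0,-.085+.18*np.cos(.262+th),.075+.18*np.sin(.262+th)); print(round(th,1),np.round(proj(a,X)),np.round(proj(b,X)))
E
```

```text
t 6.93 tip fix [ 0.0038 -0.0585  0.194 ] axes fix
 [[ 0.03  -0.023  0.999]
 [-0.72   0.693  0.038]
 [-0.693 -0.721  0.005]] F [-0.78  0.1  -0.02] w 0.0003 j [-0.75  0.58  0.31  1.85  0.68  1.1   0.85]
1.2 [359. 175.] [345. 168.]
1.3 [367. 173.] [350. 171.]
1.4 [375. 172.] [354. 175.]
1.5 [383. 171.] [359. 179.]
1.6 [391. 170.] [363. 184.]
1.7 [398. 170.] [367. 189.]
1.8 [405. 170.] [372. 195.]
1.9 [411. 170.] [375. 201.]
2.0 [416. 170.] [379. 206.]
```

View pics/c8.png

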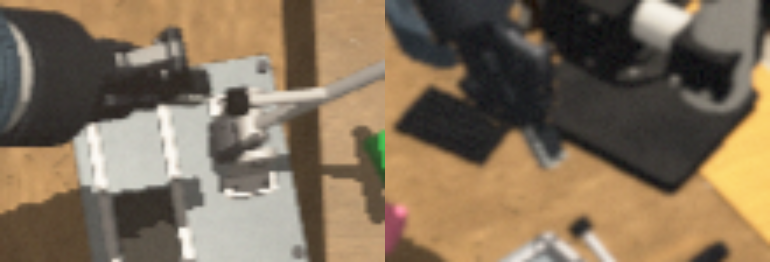

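step_arm([
  [[-3,0,0],[0,0,0],0],
  [[-3,0,0],[0,0,0],0],
  [[-3,0,0],[0,0,0],0],
  [[0,0,-2],[0,0,0.1],0],
  [[0,0,-3],[0,0,0.1],0],
  [[0,0,-3],[0,0,0.1],0],
  [[0,0,-3],[0,0,0.1],0],
  [[0,0,0],[0,0,0],0],
])

```text
t: 7.7
eef_pos: [0.4383, 0.049, 0.2726]
eef_rot: [0.705, -0.201, 0.677, -0.071]
contact_force: [0.1, -1.0, -0.2]
grip_width: -0.0001
```

```bash
python3 - <<'E'
from h import *
import cv2
show()
R=axes([0,-.34,-.94],[0,.94,-.34]); to((-.14,0,.1),R)
a=bot.grab_frame("top");b=bot.grab_frame("scene")
x=a["frame"][145:265,260:435,::-1];y=b["frame"][125:245,250:425,::-1]
cv2.imwrite("pics/c9.png",np.hstack([cv2.resize(x,None,fx=2.25,fy=2.25),cv2.resize(y,None,fx=2.25,fy=2.25)]))
E
```

```text
t 7.7 tip fix [-0.1127  0.0152  0.2523] axes fix
 [[ 0.019 -0.038  0.999]
 [-0.38   0.924  0.043]
 [-0.925 -0.38   0.003]] F [ 0.06 -1.02 -0.22] w -0.0001 j [-0.7   0.16  0.22  2.03  0.38  1.1   1.08]
rot(tool) [0.039 0.018 0.043] shift cm in cur tool [14.61  4.39 -2.8 ] in target tool [14.84  3.65 -2.69]
```

View pics/c9.png

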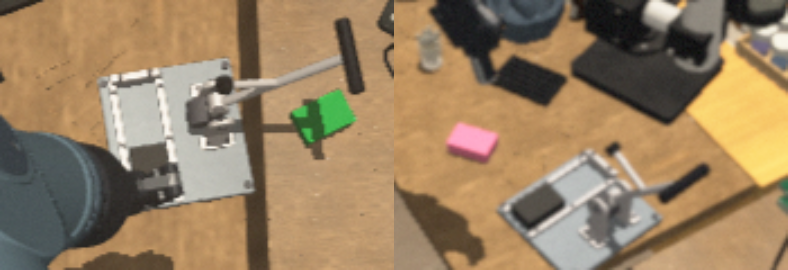

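```bash
python3 - <<'E'
from h import *
import cv2
show()
a=bot.grab_frame("top");b=bot.grab_frame("scene")
p,r,s=pose();t=p+r[:,0]*.022;print(proj(a,t),proj(b,t),proj(a,p),proj(b,p))
x=a["frame"][195:255,290:370,::-1];y=b["frame"][125:185,260:340,::-1]
cv2.imwrite("pics/c10.png",np.hstack([cv2.resize(x,None,fx=5,fy=5),cv2.resize(y,None,fx=5,fy=5)]))
E
```

```text
t 7.8 tip fix [-0.1087  0.0176  0.2519] axes fix
 [[ 0.023 -0.041  0.999]
 [-0.383  0.922  0.047]
 [-0.923 -0.384  0.005]] F [ 0.58  1.11 -0.17] w -0.0002 j [-0.71  0.17  0.22  2.02  0.38  1.1   1.07]
(np.float64(327.34077455455554), np.float64(231.7547906566028)) (np.float64(295.04298824236093), np.float64(169.67919722932146)) (np.float64(323.6309357048759), np.float64(231.55910998850555)) (np.float64(292.66555329563715), np.float64(162.78059622390657))
```

View pics/c10.png

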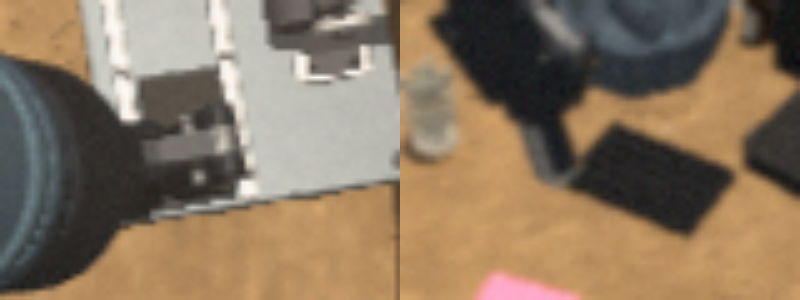

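step_arm([
  [[0,0,-1.5],[0.04,0.02,0.04],0],
  [[0,0,-1],[0,0,0],0],
  [[0,0,-0.5],[0,0,0],0],
  [[0,0,0],[0,0,0],0],
])

```text
t: 8.23
eef_pos: [0.4142, 0.0509, 0.2696]
eef_rot: [0.702, -0.181, 0.685, -0.072]
contact_force: [0.2, -0.1, -0.0]
grip_width: -0.0001
```

```bash
python3 - <<'E'
from h import *
show()
R=axes([0,-.34,-.94],[0,.94,-.34]); to((-.14,0,.06),R,False);to((-.14,0,.06),None,False)
E
```

```text
t 8.23 tip fix [-0.1367  0.0212  0.249 ] axes fix
 [[ 0.001 -0.011  1.   ]
 [-0.353  0.935  0.01 ]
 [-0.935 -0.353 -0.003]] F [ 0.24 -0.1  -0.03] w -0.0001 j [-0.71  0.12  0.21  2.07  0.35  1.11  1.05]
rot(tool) [0.011 0.001 0.014] shift cm in cur tool [20.63  4.7  -0.3 ] in target tool [20.69  4.4  -0.33]
rot(tool) [0. 0. 0.] shift cm in cur tool [20.63  4.7  -0.3 ] in target tool [20.63  4.7  -0.3 ]
```

step_arm([
  [[2.5,0.6,0],[0.01,0,0.01],0],
  [[2.5,0.6,0],[0,0,0],0],
  [[2.5,0.6,0],[0,0,0],0],
  [[2.5,0.6,0],[0,0,0],0],
  [[2.5,0.6,0],[0,0,0],0],
  [[2.5,0.6,0],[0,0,0],0],
  [[2.5,0.6,0],[0,0,0],0],
  [[1.5,0.3,0],[0,0,0],0],
  [[0,0,0],[0,0,0],0],
])

```text
t: 8.98
eef_pos: [0.4249, 0.0357, 0.0662]
eef_rot: [0.706, -0.183, 0.681, -0.065]
contact_force: [-0.5, 0.9, 0.7]
grip_width: 0.0
```

```bash
python3 - <<'E'
from h import *
import cv2
show()
to((-.14,0,.06),None,False)
a=bot.grab_frame("top");b=bot.grab_frame("scene")
p,r,s=pose();t=p+r[:,0]*.022;print(proj(a,t),proj(b,t),proj(a,p),proj(b,p))
x=a["frame"][195:255,290:370,::-1];y=b["frame"][170:230,260:340,::-1]
cv2.imwrite("pics/c11.png",np.hstack([cv2.resize(x,None,fx=5,fy=5),cv2.resize(y,None,fx=5,fy=5)]))
E
```

```text
t 8.98 tip fix [-0.128   0.0047  0.0455] axes fix
 [[ 0.014 -0.022  1.   ]
 [-0.346  0.938  0.025]
 [-0.938 -0.346  0.006]] F [-0.55  0.87  0.68] w 0.0 j [-0.67  0.51  0.24  2.22  0.43  0.56  0.91]
rot(tool) [0. 0. 0.] shift cm in cur tool [ 0.99 -0.92 -1.21] in target tool [ 0.99 -0.92 -1.21]
(np.float64(330.3724889677158), np.float64(246.89672089541207)) (np.float64(295.58960446019944), np.float64(221.67050662876494)) (np.float64(327.849953564257), np.float64(246.9517437733976)) (np.float64(293.6817337723059), np.float64(216.05232242643527))
```

View pics/c11.png

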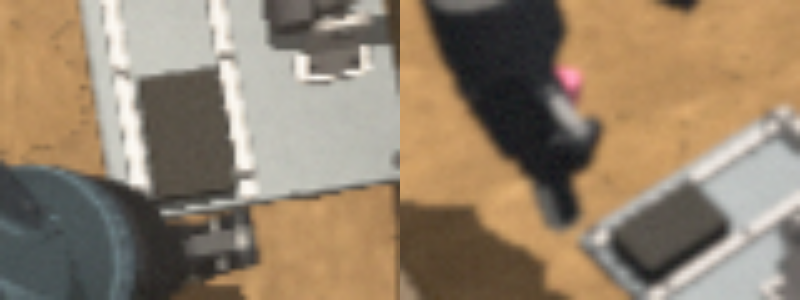

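step_arm([
  [[1.2,0.1,-0.1],[0.01,0,0],0],
  [[1.2,0.1,0],[0.01,0,0],0],
  [[1,0.1,0],[0,0,0],0],
  [[0.6,0,0],[0,0,0],0],
  [[0,0,0],[0,0,0],0],
  [[0,0,0],[0,0,0],0],
])

```text
t: 9.58
eef_pos: [0.4339, 0.0302, 0.034]
eef_rot: [0.713, -0.174, 0.675, -0.069]
contact_force: [0.3, -0.2, 0.6]
grip_width: 0.0
```

```bash
python3 - <<'E'
from h import *
import cv2
show()
to((-.125,0,.022),None,False)
a=bot.grab_frame("top");b=bot.grab_frame("scene")
p,r,s=pose();t=p+r[:,0]*.022;print(proj(a,t),proj(b,t),proj(a,p),proj(b,p))
x=a["frame"][195:255,290:370,::-1];y=b["frame"][180:240,270:350,::-1]
cv2.imwrite("pics/c12.png",np.hstack([cv2.resize(x,None,fx=5,fy=5),cv2.resize(y,None,fx=5,fy=5)]))
E
```

```text
t 9.58 tip fix [-0.1195 -0.0019  0.0133] axes fix
 [[ 0.029 -0.001  1.   ]
 [-0.341  0.94   0.011]
 [-0.94  -0.341  0.027]] F [ 0.28 -0.23  0.61] w 0.0 j [-0.67  0.59  0.27  2.22  0.45  0.46  0.87]
rot(tool) [0. 0. 0.] shift cm in cur tool [ 1.3  -0.12 -0.52] in target tool [ 1.3  -0.12 -0.52]
(np.float64(331.8586854428336), np.float64(244.67776339251057)) (np.float64(299.253418110363), np.float64(228.5640146273226)) (np.float64(329.5114485094052), np.float64(244.7881580296965)) (np.float64(297.35856467458666), np.float64(223.17732119203592))
```

View pics/c12.png

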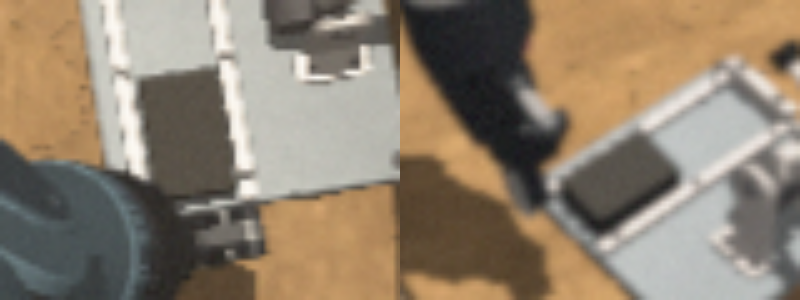

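step_arm([
  [[0.5,0,0],[0,0.03,0],0],
  [[0.5,-0.1,0],[0,0,0],0],
  [[0.1,0,0.5],[0,0,0],0],
  [[0,0,0.5],[0,0,0],0],
  [[0,0,0],[0,0,0],0],
])

```text
t: 10.1
eef_pos: [0.4466, 0.0282, 0.0257]
eef_rot: [0.705, -0.173, 0.685, -0.07]
contact_force: [1.5, -0.5, -0.5]
grip_width: 0.0003
```

```bash
python3 - <<'E'
from h import *
import cv2
show()
to((-.1,0,.024),None,False)
a=bot.grab_frame("top");b=bot.grab_frame("scene")
p,r,s=pose();print(proj(a,p),proj(b,p))
x=a["frame"][195:255,290:370,::-1];y=b["frame"][180:240,270:350,::-1]
cv2.imwrite("pics/c13.png",np.hstack([cv2.resize(x,None,fx=5,fy=5),cv2.resize(y,None,fx=5,fy=5)]))
E
```

```text
t 10.1 tip fix [-0.1078 -0.0057  0.005 ] axes fix
 [[ 0.004 -0.001  1.   ]
 [-0.339  0.941  0.002]
 [-0.941 -0.339  0.003]] F [ 1.46 -0.55 -0.55] w 0.0003 j [-0.62  0.62  0.24  2.17  0.43  0.49  0.91]
rot(tool) [0. 0. 0.] shift cm in cur tool [ 0.22 -0.11  0.78] in target tool [ 0.22 -0.11  0.78]
(np.float64(330.1171125603564), np.float64(240.52899664096122)) (np.float64(301.1214902485801), np.float64(223.74773063166356))
```

View pics/c13.png

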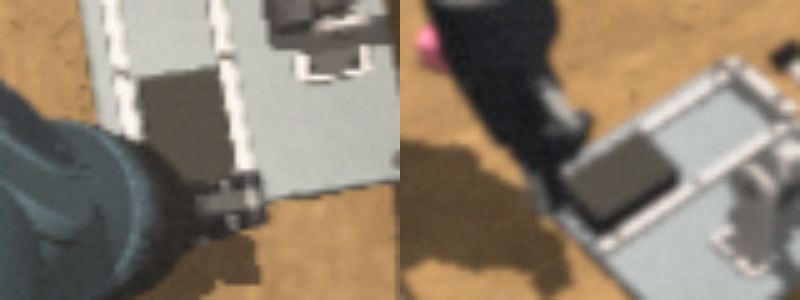

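step_arm([
  [[0,0,0.4],[0,0,0],0],
  [[0,0,0.4],[0,0,0],0],
  [[0,0,0.4],[0,0,0],0],
  [[0,0,0.4],[0,0,0],0],
  [[0,0,0.4],[0,0,0],0],
  [[0,0,0.4],[0,0,0],0],
])

```text
t: 10.7
eef_pos: [0.4646, 0.0299, 0.0249]
eef_rot: [0.7, -0.174, 0.689, -0.072]
contact_force: [-4.1, 0.2, 1.4]
grip_width: -0.0001
```

```bash
python3 - <<'E'
from h import *
import cv2
show()
a=bot.grab_frame("top");b=bot.grab_frame("scene")
x=a["frame"][175:250,290:370,::-1];y=b["frame"][180:240,270:350,::-1]
cv2.imwrite("pics/c14.png",np.hstack([cv2.resize(x,(400,375)),cv2.resize(y,(400,375))]))
E
```

```text
t 10.7 tip fix [-0.09   -0.0067  0.0043] axes fix
 [[-0.009 -0.003  1.   ]
 [-0.343  0.939  0.   ]
 [-0.939 -0.343 -0.009]] F [-4.14  0.18  1.39] w -0.0001 j [-0.59  0.64  0.22  2.12  0.41  0.53  0.95]
```

View pics/c14.png

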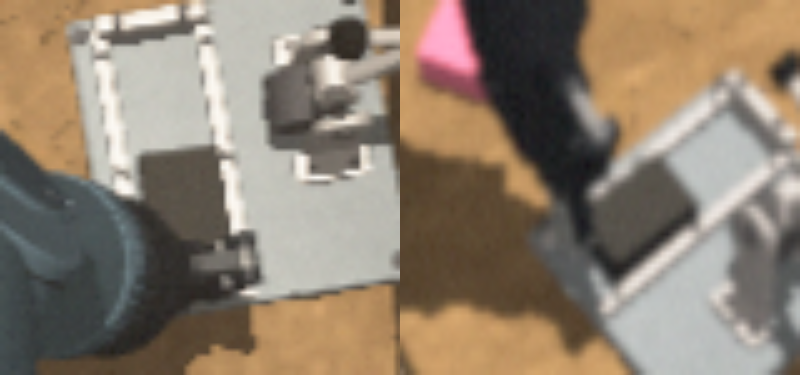

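step_arm([
  [[0,0,0.5],[0,-0.01,0],0],
  [[0,0,0.5],[0,0,0],0],
  [[0,0,0.5],[0,0,0],0],
  [[0,0,0.5],[0,0,0],0],
  [[0,0,0.5],[0,0,0],0],
  [[0,0,0.5],[0,0,0],0],
])

```text
t: 11.3
eef_pos: [0.489, 0.0317, 0.0242]
eef_rot: [0.699, -0.176, 0.689, -0.073]
contact_force: [-7.9, 0.4, 6.1]
grip_width: -0.0001
```

```bash
python3 - <<'E'
from h import *
show()
E
```

```text
t 11.3 tip fix [-0.0656 -0.0085  0.0036] axes fix
 [[-0.01  -0.004  1.   ]
 [-0.347  0.938  0.   ]
 [-0.938 -0.347 -0.011]] F [-7.91  0.36  6.05] w -0.0001 j [-0.57  0.66  0.21  2.06  0.4   0.57  0.97]
```

step_arm([
  [[-0.4,0,0],[0,-0.01,0],0],
  [[-0.1,0,0],[0,0,0],0],
])

```text
t: 11.47
eef_pos: [0.491, 0.0339, 0.0293]
eef_rot: [0.704, -0.176, 0.684, -0.072]
contact_force: [0.2, -0.5, 0.4]
grip_width: -0.0002
```

```bash
python3 - <<'E'
from h import *
import cv2
show()
a=bot.grab_frame("top");b=bot.grab_frame("scene")
x=a["frame"][175:250,290:370,::-1];y=b["frame"][180:240,280:360,::-1]
cv2.imwrite("pics/c15.png",np.hstack([cv2.resize(x,(400,375)),cv2.resize(y,(400,375))]))
E
```

```text
t 11.47 tip fix [-0.0631 -0.0067  0.0086] axes fix
 [[ 0.003 -0.004  1.   ]
 [-0.347  0.938  0.004]
 [-0.938 -0.347  0.002]] F [ 0.2  -0.47  0.4 ] w -0.0002 j [-0.57  0.65  0.22  2.06  0.41  0.56  0.97]
```

View pics/c15.png

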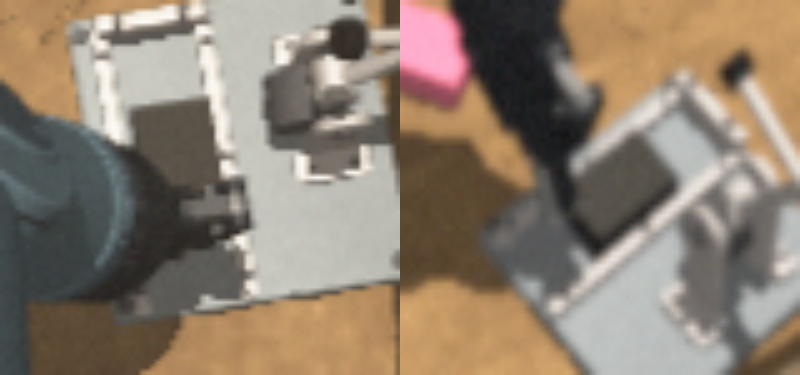

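step_arm([
  [[0,0,0.4],[0,0,0],0],
  [[0,0,0.4],[0,0,0],0],
  [[0,0,0.4],[0,-0.01,0],0],
  [[0,0,0.4],[0,0,0],0],
  [[0,0,0.4],[0,0,0],0],
])

```text
t: 11.98
eef_pos: [0.5143, 0.0379, 0.03]
eef_rot: [0.709, -0.176, 0.679, -0.07]
contact_force: [0.9, 0.2, 1.1]
grip_width: -0.0001
```

```bash
python3 - <<'E'
from h import *
import cv2
show()
a=bot.grab_frame("top");b=bot.grab_frame("scene")
x=a["frame"][175:250,290:370,::-1];y=b["frame"][180:240,280:360,::-1]
cv2.imwrite("pics/c16.png",np.hstack([cv2.resize(x,(400,375)),cv2.resize(y,(400,375))]))
E
```

```text
t 11.98 tip fix [-0.0391 -0.006   0.0094] axes fix
 [[ 0.018 -0.004  1.   ]
 [-0.346  0.938  0.01 ]
 [-0.938 -0.346  0.016]] F [0.91 0.23 1.12] w -0.0001 j [-0.56  0.67  0.21  2.02  0.4   0.57  0.98]
```

View pics/c16.png

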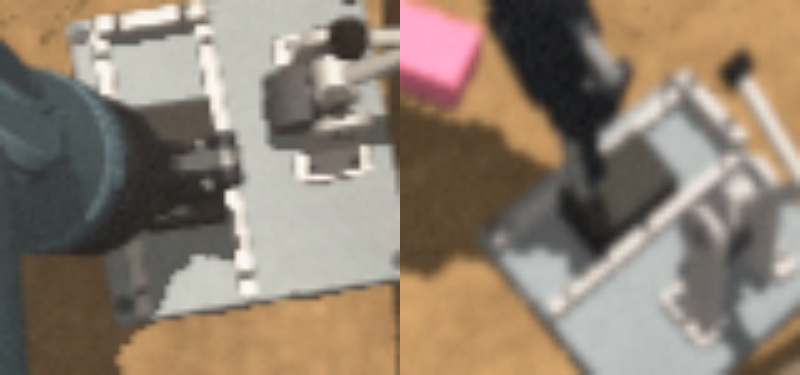

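step_arm([
  [[-0.4,0,0],[0,0.01,0],0],
  [[0,0,-1.3],[0,0,0],0],
  [[0,0,-1.3],[0,0,0],0],
  [[0,0,-1.3],[0,0,0],0],
  [[0,0,-1.2],[0,0,0],0],
  [[0,0,-0.6],[0,0,0],0],
  [[0,0,0],[0,0,0],0],
])

```text
t: 12.67
eef_pos: [0.4567, 0.0309, 0.0347]
eef_rot: [0.705, -0.175, 0.683, -0.072]
contact_force: [-1.1, 0.5, -0.4]
grip_width: -0.0
```

```bash
python3 - <<'E'
from h import *
import cv2
show()
to((-.09,0,.014),None,False)
a=bot.grab_frame("top");b=bot.grab_frame("scene")
p,r,s=pose();print(proj(a,p),proj(b,p))
x=a["frame"][175:250,290:370,::-1];y=b["frame"][180:240,280:360,::-1]
cv2.imwrite("pics/c17.png",np.hstack([cv2.resize(x,(400,375)),cv2.resize(y,(400,300)),][:1]+[np.vstack([cv2.resize(y,(400,300)),np.zeros((75,400,3),np.uint8)])]))
E
```

```text
t 12.67 tip fix [-0.0974 -0.0046  0.0141] axes fix
 [[ 0.006 -0.002  1.   ]
 [-0.345  0.938  0.004]
 [-0.938 -0.346  0.005]] F [-1.08  0.47 -0.36] w -0.0 j [-0.61  0.61  0.23  2.15  0.42  0.53  0.92]
rot(tool) [0. 0. 0.] shift cm in cur tool [2.05 0.44 0.74] in target tool [2.05 0.44 0.74]
(np.float64(328.9199121479399), np.float64(235.41730593874135)) (np.float64(304.0138078266422), np.float64(219.52117451396794))
```

View pics/c17.png

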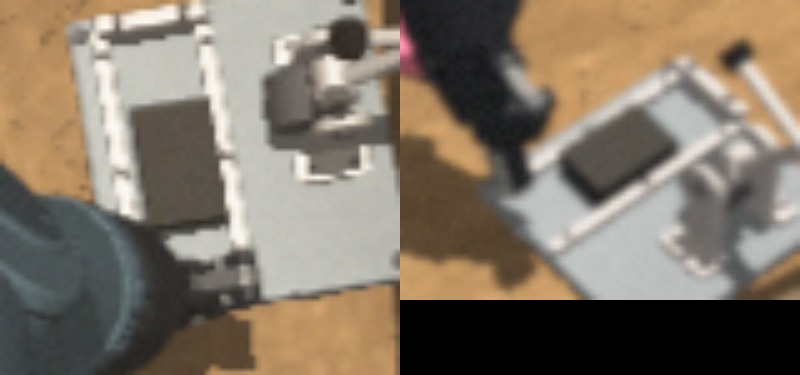

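step_arm([
  [[0.7,0.2,0],[0,0,0],0],
  [[0.7,0.2,0],[0,0,0],0],
  [[0.4,0.1,0],[0,0,0],0],
  [[0,0,0],[0,0,0],0],
])

```text
t: 13.1
eef_pos: [0.4619, 0.0307, 0.0145]
eef_rot: [0.707, -0.174, 0.681, -0.071]
contact_force: [-0.3, 0.5, -0.3]
grip_width: 0.0003
```

```bash
python3 - <<'E'
from h import *
import cv2
show()
to((-.09,0,.014),None,False)
a=bot.grab_frame("top");b=bot.grab_frame("scene")
p,r,s=pose();print(proj(a,p),proj(b,p))
y=b["frame"][190:240,280:350,::-1]
cv2.imwrite("pics/c18.png",cv2.resize(y,None,fx=10,fy=10,interpolation=cv2.INTER_CUBIC))
E
```

```text
t 13.1 tip fix [-0.0922 -0.0055 -0.0061] axes fix
 [[ 0.011 -0.001  1.   ]
 [-0.344  0.939  0.004]
 [-0.939 -0.344  0.01 ]] F [-0.27  0.54 -0.34] w 0.0003 j [-0.61  0.66  0.24  2.14  0.43  0.48  0.91]
rot(tool) [0. 0. 0.] shift cm in cur tool [ 0.12 -0.17  0.24] in target tool [ 0.12 -0.17  0.24]
(np.float64(328.7647148384145), np.float64(234.8262699782949)) (np.float64(305.24344659018806), np.float64(223.027566178026))
```

View pics/c18.png

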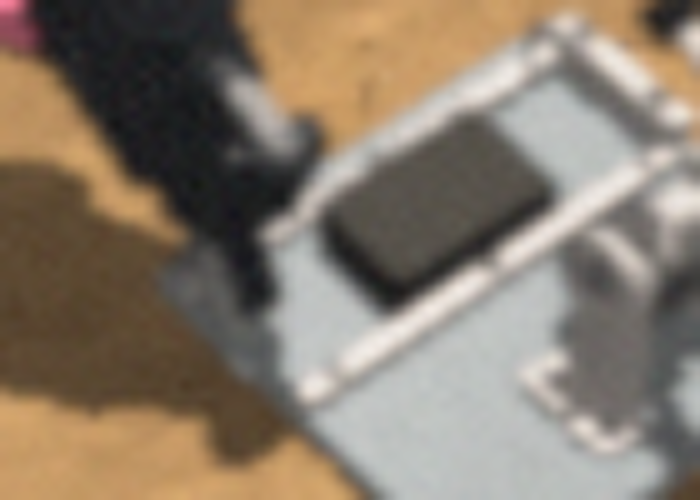

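step_arm([
  [[0.3,0.1,0.4],[0,0,0],0],
  [[0.1,0,0.5],[0,-0.01,0],0],
  [[0,0,0.5],[0,0,0],0],
  [[0,0,0.5],[0,0,0],0],
  [[0,0,0.5],[0,0,0],0],
  [[0,0,0.5],[0,0,0],0],
  [[0,0,0.5],[0,0,0],0],
])

```text
t: 13.78
eef_pos: [0.4969, 0.0351, 0.0112]
eef_rot: [0.71, -0.175, 0.679, -0.071]
contact_force: [-4.9, -0.4, 0.7]
grip_width: 0.0
```

```bash
python3 - <<'E'
from h import *
import cv2
show()
a=bot.grab_frame("top");b=bot.grab_frame("scene")
x=a["frame"][175:250,290:370,::-1];y=b["frame"][180:255,280:360,::-1]
cv2.imwrite("pics/c19.png",np.hstack([cv2.resize(x,(400,375)),cv2.resize(y,(400,375))]))
E
```

```text
t 13.78 tip fix [-0.0567 -0.0063 -0.0095] axes fix
 [[ 0.019 -0.     1.   ]
 [-0.345  0.939  0.007]
 [-0.938 -0.345  0.018]] F [-4.89 -0.44  0.73] w 0.0 j [-0.58  0.69  0.23  2.06  0.42  0.51  0.94]
```

View pics/c19.png

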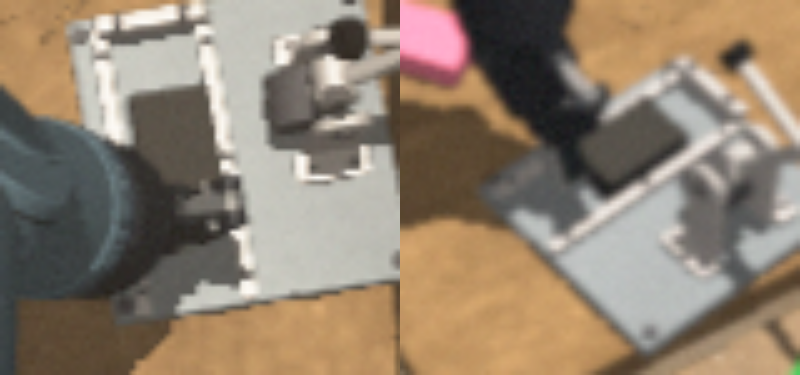

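step_arm([
  [[0,0,0.5],[0,0.015,0],0],
  [[0,0,0.5],[0,0,0],0],
  [[0,0,0.5],[0,0,0],0],
  [[0,0,0.4],[0,0,0],0],
])

```text
t: 14.22
eef_pos: [0.509, 0.0362, 0.0106]
eef_rot: [0.7, -0.175, 0.688, -0.074]
contact_force: [-9.9, 1.8, 6.0]
grip_width: -0.0002
```

```bash
python3 - <<'E'
from h import *
import cv2
show()
a=bot.grab_frame("top");b=bot.grab_frame("scene")
print((RF.T@(ray(a,290+172/5,175+88/5,.034)-O)).round(4))
x=a["frame"][175:250,290:370,::-1];y=b["frame"][180:255,280:360,::-1]
cv2.imwrite("pics/c20.png",np.hstack([cv2.resize(x,(400,375)),cv2.resize(y,(400,375))]))
E
```

```text
t 14.22 tip fix [-0.0452 -0.007  -0.01  ] axes fix
 [[-0.01  -0.001  1.   ]
 [-0.348  0.938 -0.002]
 [-0.937 -0.348 -0.009]] F [-9.9   1.76  6.05] w -0.0002 j [-0.55  0.71  0.2   2.01  0.4   0.57  0.98]
[ 0.0193 -0.0042  0.034 ]
```

View pics/c20.png

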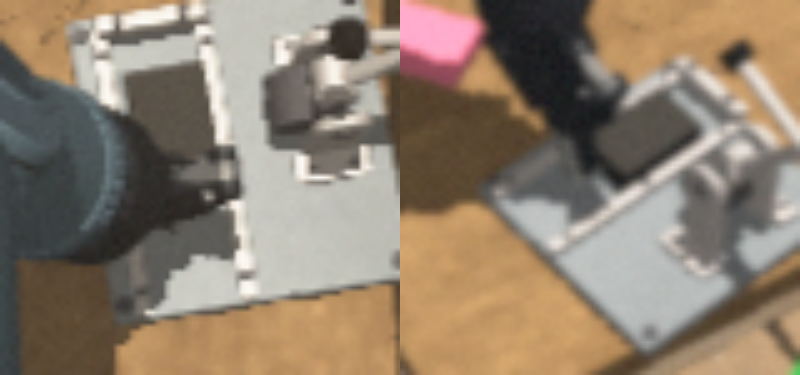

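step_arm([
  [[-0.2,0,0.3],[0,-0.01,0],0],
  [[-0.1,0,0.4],[0,0,0],0],
  [[0,0,0.4],[0,0,0],0],
])

```text
t: 14.57
eef_pos: [0.5183, 0.0386, 0.0127]
eef_rot: [0.703, -0.176, 0.686, -0.073]
contact_force: [-3.6, -0.9, 1.1]
grip_width: 0.0001
```

```bash
python3 - <<'E'
from h import *
import cv2
show()
a=bot.grab_frame("top");b=bot.grab_frame("scene")
print((RF.T@(ray(a,290+168/5,175+67/5,.034)-O)).round(4))
x=a["frame"][170:220,295:355,::-1];y=b["frame"][185:235,300:360,::-1]
cv2.imwrite("pics/c21.png",np.hstack([cv2.resize(x,(390,325)),cv2.resize(y,(390,325))]))
E
```

```text
t 14.57 tip fix [-0.0355 -0.006  -0.0079] axes fix
 [[-0.001 -0.002  1.   ]
 [-0.348  0.937  0.002]
 [-0.937 -0.348 -0.002]] F [-3.62 -0.87  1.13] w 0.0001 j [-0.55  0.71  0.2   1.99  0.4   0.57  0.98]
[ 0.031 -0.004  0.034]
```

View pics/c21.png

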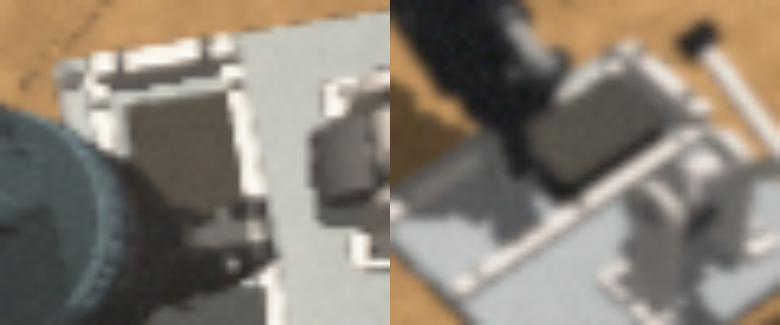

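step_arm([
  [[0,0,0.3],[0,0,0],0],
  [[-0.1,0,0.3],[0,0,0],0],
  [[0,0,0.3],[0,0,0],0],
])

```text
t: 14.92
eef_pos: [0.5278, 0.04, 0.0137]
eef_rot: [0.702, -0.176, 0.686, -0.074]
contact_force: [-3.2, -0.6, 1.1]
grip_width: -0.0001
```

```bash
python3 - <<'E'
from h import *
import cv2
show()
a=bot.grab_frame("top");b=bot.grab_frame("scene")
print((RF.T@(ray(a,322.7,185.1,.034)-O)).round(4))
x=a["frame"][170:220,295:355,::-1];y=b["frame"][185:235,300:360,::-1]
cv2.imwrite("pics/c22.png",np.hstack([cv2.resize(x,(390,325)),cv2.resize(y,(390,325))]))
E
```

```text
t 14.92 tip fix [-0.0258 -0.006  -0.007 ] axes fix
 [[-0.002 -0.002  1.   ]
 [-0.349  0.937  0.001]
 [-0.937 -0.349 -0.002]] F [-3.22 -0.56  1.09] w -0.0001 j [-0.54  0.72  0.2   1.97  0.39  0.59  0.99]
[ 0.0404 -0.0031  0.034 ]
```

View pics/c22.png

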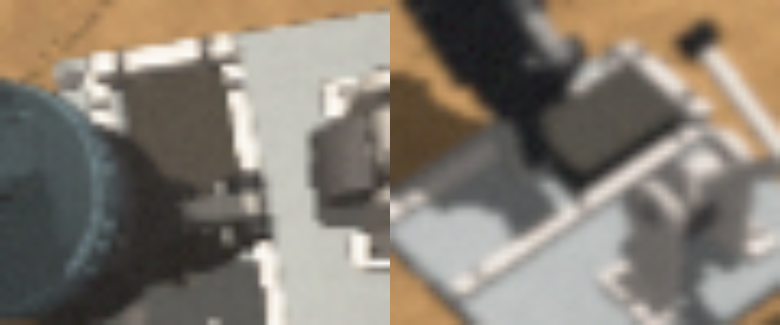

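Far edge is now at about v=75 in the crop, a few millimetres short of the stop. I'll use small steps from here and watch the force.

step_arm([
  [[0,0,0.2],[0,0,0],0],
  [[0,0,0.2],[0,0,0],0],
])

```text
t: 15.18
eef_pos: [0.532, 0.0403, 0.0137]
eef_rot: [0.702, -0.176, 0.686, -0.074]
contact_force: [-7.4, -0.3, 2.8]
grip_width: 0.0001
```

step_arm([
  [[0,0,0.2],[0,0,0],0],
])

```text
t: 15.27
eef_pos: [0.532, 0.0401, 0.0135]
eef_rot: [0.701, -0.176, 0.687, -0.075]
contact_force: [-12.7, 2.2, 9.4]
grip_width: 0.0003
```

```bash
python3 - <<'E'
from h import *
import cv2
show()
a=bot.grab_frame("top");b=bot.grab_frame("scene")
x=a["frame"][170:220,295:355,::-1];y=b["frame"][185:235,300:360,::-1]
cv2.imwrite("pics/c23.png",np.hstack([cv2.resize(x,(390,325)),cv2.resize(y,(390,325))]))
E
```

```text
t 15.27 tip fix [-0.0218 -0.0066 -0.0071] axes fix
 [[-0.006 -0.001  1.   ]
 [-0.35   0.937 -0.001]
 [-0.937 -0.35  -0.006]] F [-12.72   2.16   9.44] w 0.0003 j [-0.53  0.72  0.19  1.95  0.39  0.6   1.  ]
```

View pics/c23.png

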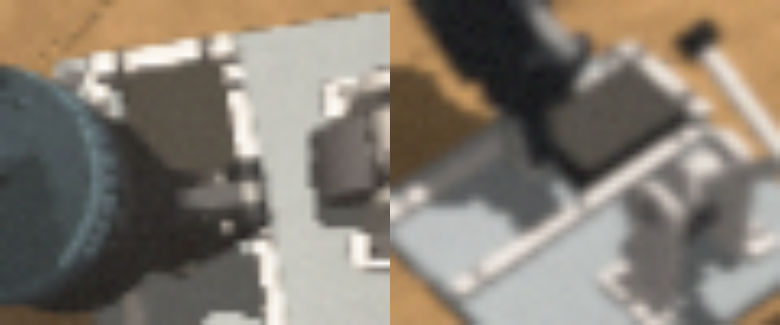

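step_arm([
  [[0,0,-0.3],[0,0,0],0],
  [[0,0,-1],[0,0,0],0],
  [[0,0,-1.5],[0,0,0],0],
  [[0,0,-1.5],[0,0,0],0],
  [[-3,0,0],[0,0,0],0],
  [[-3,0,0],[0,0,0],0],
  [[-3,0,0],[0,0,0],0],
  [[-3,0,0],[0,0,0],0],
  [[-2,3,0],[0,0,0],0],
  [[-2,3,0],[0,0,0],0],
  [[0,3,0],[0,0,0],0],
  [[0,0,0],[0,0,0],0],
])

```text
t: 16.37
eef_pos: [0.4708, 0.1787, 0.1409]
eef_rot: [0.708, -0.171, 0.681, -0.073]
contact_force: [-0.3, 1.0, -0.7]
grip_width: 0.0001
```

```bash
python3 - <<'E'
from h import *
import cv2
show()
a=bot.grab_frame("top");b=bot.grab_frame("scene")
x=a["frame"][150:240,290:435,::-1];y=b["frame"][150:240,280:425,::-1]
cv2.imwrite("pics/c24.png",np.vstack([cv2.resize(q,(468,290),interpolation=cv2.INTER_CUBIC) for q in(x,y)]))
cv2.imwrite("pics/c24b.png",cv2.resize(a["frame"][170:230,295:365,::-1],(700,600),interpolation=cv2.INTER_CUBIC))
cv2.imwrite("pics/c24c.png",np.vstack([a["frame"][130:300,140:480,::-1],b["frame"][120:290,200:540,::-1]]))
E
```

```text
t 16.37 tip fix [-0.0618  0.1396  0.1203] axes fix
 [[ 0.013  0.006  1.   ]
 [-0.342  0.94  -0.001]
 [-0.94  -0.341  0.014]] F [-0.31  1.01 -0.69] w 0.0001 j [-0.77  0.49  0.14  1.93  0.31  0.91  0.85]
```

View pics/c24.png

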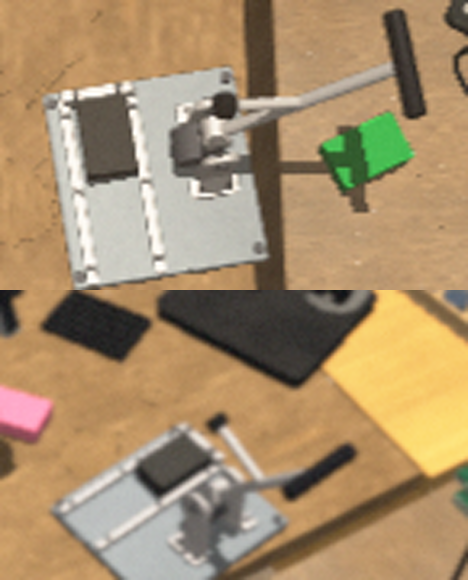

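View pics/c24b.png

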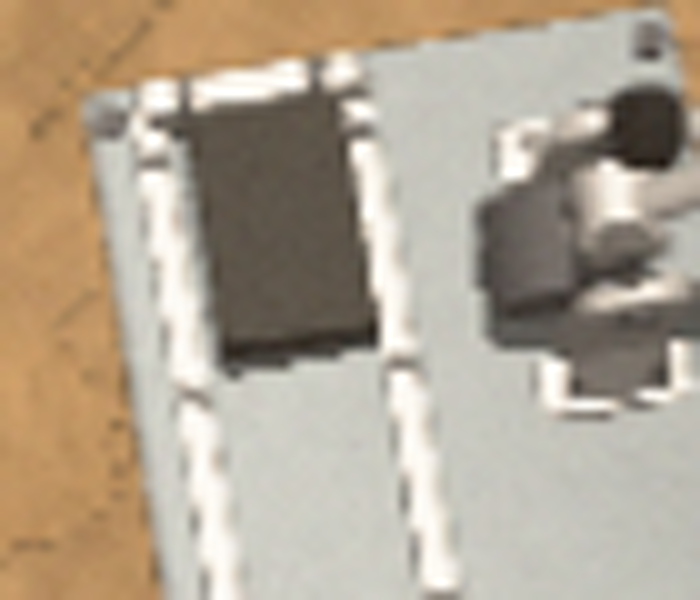

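View pics/c24c.png

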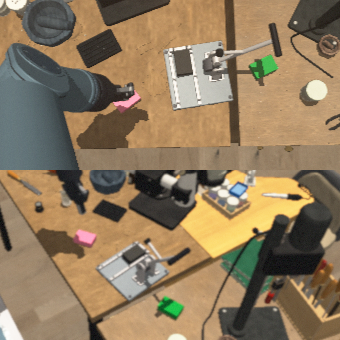

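```bash
python3 - <<'E'
from h import *
a=bot.grab_frame("top");b=bot.grab_frame("scene")
c=[(RF.T@(ray(a,295+u/10,170+v/10,.034)-O))[:2] for u,v in[(190,118),(340,97),(378,328),(225,348)]]
print(np.round(c,4),np.mean(c,0))
print([(RF.T@(ray(a,295+u/10,170+v/10,.032)-O))[:2].round(4) for u,v in[(193,112),(310,92)]])
print(proj(a,[.4110,.4113,.03]),proj(a,[.5127,.394,.05]))
import cv2; cv2.imwrite("pics/c25.png",np.hstack([a["frame"][180:300,150:250,::-1],b["frame"][120:240,200:300,::-1]]).repeat(3,0).repeat(3,1))
show()
E
```

```text
[[ 0.0531  0.0185]
 [ 0.0524 -0.0224]
 [-0.0116 -0.0217]
 [-0.0105  0.0194]] [ 0.02084218 -0.00155088]
[array([0.0551, 0.0173]), array([ 0.0556, -0.0148])]
(np.float64(183.00665170333113), np.float64(256.00827946591414)) (np.float64(189.00633611707224), np.float64(216.01131075874196))
t 16.57 tip fix [-0.0621  0.1307  0.1211] axes fix
 [[ 0.008  0.014  1.   ]
 [-0.348  0.938 -0.01 ]
 [-0.938 -0.348  0.012]] F [-0.2  -0.04 -0.3 ] w -0.0003 j [-0.76  0.49  0.14  1.93  0.32  0.92  0.86]
```

View pics/c25.png

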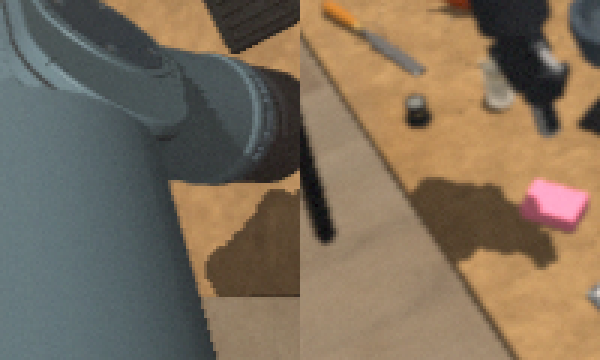

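```bash
python3 - <<'E'
from rig import bot
print(bot.job_done())
E
```

```text
the job is handed in; nothing more can be done
None
```

I raised the hold-down arm and pushed the black block home, then handed the job in at about 16.6 s of the 58 s. No verdict was reported.

**Hold-down arm:** I pushed it up from under the crossbar with the closed fingers until it tipped over by itself. The top view before hand-in shows it still lying back, with the bar where 2.0 rad would put it.

**Block:** I pushed it along the guide until it stalled against the stop. On the last step the contact force rose from about 7 to 13 N along the push, with no further movement. The block lies flat. Its centre measures x ≈ +0.021 m and y ≈ −0.002 m in the fixture frame, good to about 2 mm. That leaves only about 3 mm over the 0.018 m limit, and exact contact would be +0.022 m.

**Bystanders:** The loupe and swab beaker appear unmoved in the last scene view. The jar was not near any of my moves, but I did not measure it again.

**What disagreed or went wrong:**
- **Fingertip position:** In the pictures the closed fingertips ended at or slightly behind the reported TCP, not 22 mm ahead of it as specified. I worked from the pictures.
- **First block push:** Because of this, the first push rode too high and the fingers slid over the block's top after about half the travel. They pressed on it with no more than about 6 N vertically in the readings I took. I backed off, lowered the tool and finished the push.

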